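# Grind coffee with the hand-crank mill

### The arm

A 7-joint arm with a two-finger parallel gripper is mounted at the origin on a cart in front of the work surface, level with it; the furniture and walls round the work are solid. World frame = base frame: x ahead of the robot, y to its left, z up, the work surface at z = 0. Lengths are in m, angles in rad, forces in N, time in s.
With the tool pointing down it reaches from about 0.4 to 0.875 m from the base axis. Payload 19.3 kg.
Tool frame: the origin (TCP) lies between the finger pads; the fingertips stand 19 mm ahead of it and the grasp point (between the pads) is the TCP; z points along the fingers, y is the direction in which the jaws open and shut (so a half turn about z gives the same grasp; the last joint's range is limited). The gripper opens to 85 mm and grips with 20 to 120 N. Pads are 22 mm wide; open, the fingers measure 114 mm over their backs; the gripper's body (76 mm by 85 mm) begins 54 mm behind the grasp point. The pads swing forward as they close: fully open they stand 13 mm farther back than shut.
Start: joints at [1.035, 0.521, -0.036, 1.599, 0.021, 1.021, -0.113], TCP at [0.281, -0.558, 0.25] pointing down, gripper open.
Joint ranges: [-2.91, 2.91], [-0.3, 2.13], [-1.5, 1.42], [0.17, 2.43], [-1.26, 4.41], [0.16, 1.93], [-2.52, 2.52]. Speed limits (rad/s): [1.89, 1.89, 2.39, 2.39, 3.01, 3.01, 3.01].

### API

Orientations are given as [roll, pitch, yaw] about the fixed x, y, z axes, in that order (R = Rz(yaw) Ry(pitch) Rx(roll)).
In Python, from workcell import status, imaging, bot gives the robot as it stands.
- The arm moves only by the shell command python3 -m handwheel 'ROWS' [FORCE]. ROWS is JSON, a list of rows, each an object with "offset": the shift along the tool's x, y, z in mm, a list of three; "rot": the turn, a rotation vector about the tool's x, y, z in degrees, a list of three; "claw": the opening, from -1 (shut) to 1 (fully open). A call has 1 to 12 rows; each row shifts and turns the commanded pose from where the row before left it, along the tool's axes as they then stand; what a row does not reach is not made up. A row lasts 1/10 s, in which the tool goes at most 50 mm and 8.59 degrees, less where a joint would pass 70% of its speed; a pose out of reach is approached as far as the arm can. A call is refused whole if a number of a shift passes 50 or a number of a turn 8.59, either way. A call with a gripper value outside its range is refused whole. The fingers move at their own pace and stop on an object; FORCE is the grip in N (left out, the last holds). Time passes only in rows, so rows that do not move let the fingers close. It gives the time, the measured TCP pose, the force and the opening at its end, in the units of the state.
- status.observe(): the state, without advancing time (a new reading comes with each control period).
- imaging.grab_frame(name): name is "scene" or "top"; returns a dict with "color" (480x640x3 uint8, red, green, blue), "range_z" (480x640 float32, m along the optical axis (not along the pixel's ray), 0 where there is no reading), "fx", "fy", "cx", "cy" (pixels), "camera_from_world" (4x4, takes a point from world to camera coordinates). Camera axes: x right, y down, z forward; pixel columns grow to the right and rows downward; lengths in m; the calibration is good to about 2 mm. A picture is of the moment at which its call begins.
- bot.job_done(): hands the job in, once; it reports no verdict.
Trained networks look in the newest picture that a camera, given by its name, has taken for a name from the list of things; names that differ only in an ending like _2 or _b are one class to them, and where a whole thing is asked for, a point or a joint stands for the part that bears it (a point fixed in the world has none). Each returns a list of dicts, best first, with "conf" (0 to 1); they miss things now and then, are a little off and sometimes report something else, mostly with a low value. They report only what shows in the picture. A call takes as long as a camera call. They do not tell look-alikes from the thing itself.
- imaging.regions_of(thing, camera): "region" (480x640 bool, what is visible of it) and "box" ([centre column, centre row, width, height] in pixels, round what is visible of it).
- imaging.mark_of(thing, camera): "uv" ([column, row] in pixels: a listed point, or the origin of a listed thing).
The state is a dict: "clock": time; "qpos": joint angles; "qd": joint speeds; "joint_efforts": joint torques, N m; "position": TCP position; "tool_rot": TCP orientation; "force": force on the tool from outside, world axes, zero at the start; "moment": the same for the moment, N m; "grip_width": finger opening in m.
Only numpy, scipy, OpenCV 4.12 (cv2) and the standard library are available. Lean on these libraries where they do the work, as an engineer would, in place of code of your own. Each camera call takes 0.05 s, during which the arm holds its last target.

### The job

Grind some coffee: take the knob of the square wooden coffee mill, turn its crank two full turns clockwise (seen from above) at a steady, unhurried pace of about six seconds a turn, and stop with the knob over the drawer side again, then let go. Each turn has one heavy spot; keep hold of the knob through it so that the crank does not race round behind it. Leave the crank of the round metal spice mill alone.

Things in the scene. Friction and masses are not known exactly. Their poses are not given: they have to be found in the camera images.
- coffee_knob (a point): Centre, half-way up, of the upright round dark wooden knob on the coffee mill's crank: 24 mm in diameter, 42 mm high, its centre 139 mm above the worktop. It spins freely about its own vertical axis, so it can be held from above without turning the wrist. The flat steel crank arm runs just under it; all else of the mill ends 19 mm or more below this point.
- coffee_mill: Coffee mill fixed to the worktop: square wooden body 104 x 104 mm, 94 mm high, low steel dome on top, a drawer with a little knob in one side. Origin: centre of its underside. z is up; the crank turns about this axis, its knob on a circle of 50 mm radius. The mill's -x axis points out of the drawer side. Wall cabinets (x over 0.57 m, y under 0.23 m, 0.46 m above the worktop) hang behind the work.
- coffee_crank (a joint): Crank angle, rad, growing clockwise from above, counting on over the turns: 0 knob over the drawer side, 12.57 two turns later. Starts within 0.5 of 0. Friction 1.3 N at the knob. Heavy spot with the knob opposite the drawer (3.14, 9.42): up to 6 to 7 N in the 2 rad before it; in the 2 rad behind it the crank pushes on by itself with 3 to 4 N and races unless held. At the drawer side it rests.
- spice_crank (a joint): Angle in rad of the crank of the other mill, which is not to be used: a slimmer round metal spice mill, 80 mm in diameter and 109 mm high without its crank, with a crank and knob of the same kind (50 mm radius) and no drawer. It stands still at its start value.
Things that resemble listed ones, but are neither listed nor needed, are in the scene too. Leave any purple look-alike of the coffee_mill alone.

How it is judged:
By the outcome, as a careful person would: the job done as asked, in the order asked, and still so for the second after the job is handed in, with the robot touching nothing.
It also fails if it takes over 67 s, if anything falls off the work surface, if the arm or the gripper's body presses on something with over 40 N, if the wrist force passes 120 N, or if a joint passes its speed limit or range.

## Working session

There is one attempt and no reset: what is moved stays moved. The work goes in short steps, Python scripts to look and compute and a shell command to move; the robot and the scene stay as the last step left them, time stands still between calls to the robot, and variables do not carry over. Pictures are saved under pics/ and viewed, and the job is handed in when it is done.

```bash
mkdir -p pics; ls
python3 - <<'E'
from workcell import status, imaging, bot
import cv2,numpy as np
print(status.observe())
for c in ("scene","top"):
    f=imaging.grab_frame(c); cv2.imwrite(f"pics/{c}0.png",f["color"][:,:,::-1])
    print(c,f["fx"],f["fy"],f["cx"],f["cy"],f["camera_from_world"])
    for t in("coffee_knob","coffee_mill"):
        for m in imaging.mark_of(t,c): print(t,m)
    for t in("coffee_knob","coffee_mill","spice_crank","coffee_crank"):
        for m in imaging.regions_of(t,c): print(t,m["conf"],m["box"])
E
```

```text
pics
{'clock': 0.0, 'qpos': array([ 1.03480583,  0.52201877, -0.03631407,  1.60000246,  0.02123007,
        1.02108727, -0.11279897]), 'qd': array([ 0.00018404,  0.00097187, -0.00165309,  0.00026528,  0.0012728 ,
       -0.00079548, -0.00013305]), 'joint_efforts': array([ 2.35017542e-04, -9.27105618e+01,  1.98010795e+00, -3.69925976e+01,
        1.78865937e-02,  8.35285900e-03,  1.23938543e-05]), 'position': array([ 0.28052062, -0.55816127,  0.2497249 ]), 'tool_rot': array([-3.14046800e+00,  1.12436345e-04,  4.65785675e-01]), 'force': array([ 0.33918599,  0.1894184 , -0.07505979]), 'moment': array([ 0.02811154, -0.01513341, -0.02145718]), 'grip_width': 0.0853966771570259}
scene 441.2534116897571 441.2534116897571 316.8747822937612 245.29072256302857 [[ 0.74021024 -0.67193455  0.02434664 -0.32675797]
 [-0.23137632 -0.28855083 -0.92908741  0.20927616]
 [ 0.63131118  0.68208678 -0.36905802  0.88427038]
 [ 0.          0.          0.          1.        ]]
coffee_knob {'uv': [352.9, 262.2], 'conf': 0.79}
coffee_knob {'uv': [423.7, 294.6], 'conf': 0.67}
coffee_mill {'uv': [356.4, 314.5], 'c
[... 413 characters left out ...]
.87386146277925 244.03759097713123 [[ 0.06929943 -0.99758471 -0.00472516 -0.03960762]
 [-0.97222283 -0.06647463 -0.224419    0.41131992]
 [ 0.22356286  0.02014601 -0.97448129  1.05530359]
 [ 0.          0.          0.          1.        ]]
coffee_knob {'uv': [466.5, 252.6], 'conf': 0.74}
coffee_knob {'uv': [386.2, 252.6], 'conf': 0.65}
coffee_mill {'uv': [369.1, 240.9], 'conf': 0.9}
coffee_mill {'uv': [443.2, 243.0], 'conf': 0.73}
coffee_knob 0.47 [388.5, 253.1, 14.7, 14.1]
coffee_mill 0.88 [447.0, 242.0, 60.2, 55.3]
coffee_mill 0.59 [376.4, 240.4, 56.1, 56.5]
spice_crank 0.57 [191.8, 234.1, 14.8, 30.6]
coffee_crank 0.88 [463.1, 247.2, 27.9, 33.7]
coffee_crank 0.72 [383.3, 245.7, 24.0, 34.0]
```

View pics/scene0.png

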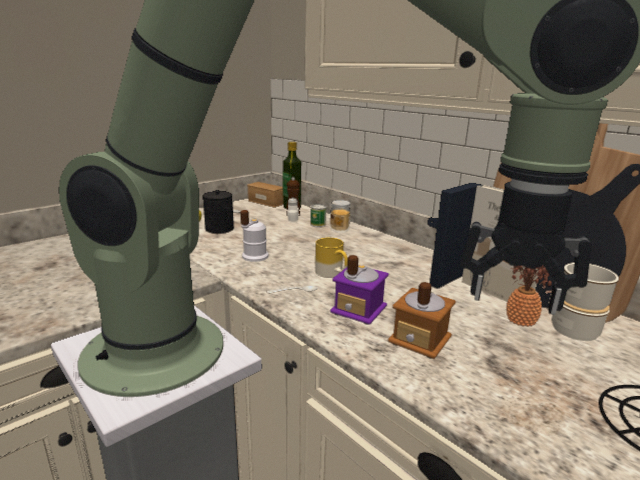

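View pics/top0.png

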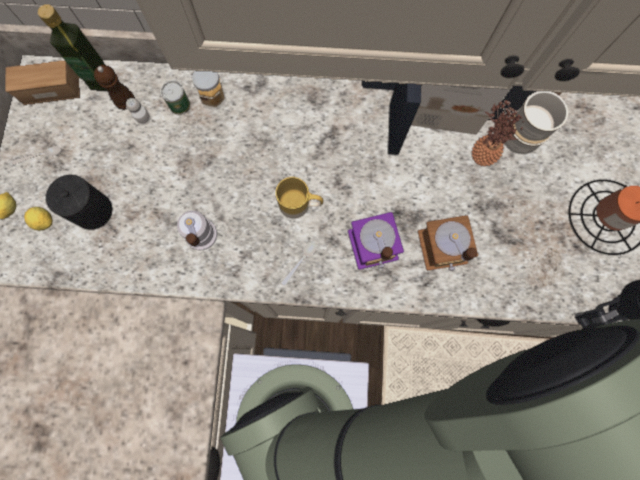

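Run:
```python
import cv2
a=cv2.imread("pics/scene0.png")[220:380,300:480]; b=cv2.imread("pics/top0.png")[190:300,330:500]
cv2.imwrite("pics/c1.png",cv2.resize(a,None,fx=4,fy=3.7,interpolation=2)[:600])
cv2.imwrite("pics/c2.png",cv2.resize(b,None,fx=4.5,fy=4.5,interpolation=2))
```

```text
(no output)
```

View pics/c1.png

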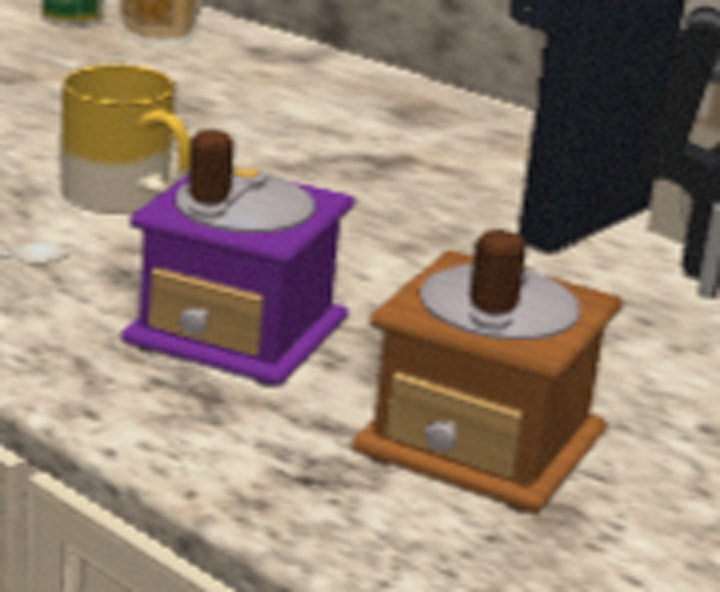

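View pics/c2.png

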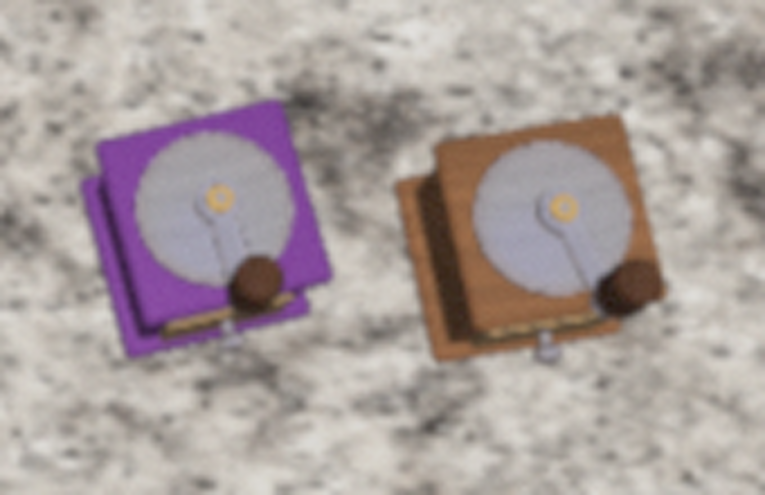

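The pictures show three mills with knobs of this kind. In the top view:
- Brown wooden mill: body at (451,243), knob at (467,253).
- Purple look-alike: body at (377,240), knob at (387,253).
- Round metal spice mill: body at (195,232), knob at (192,240).

I choose the brown square mill with the drawer. The crop confirms it: scene (422,320), with its knob at (424,294).

```bash
cat > h.py <<'E'
import numpy as np,cv2
def cloud(f):
    z=f["range_z"];v,u=np.mgrid[:480,:640]
    P=np.stack([(u-f["cx"])/f["fx"]*z,(v-f["cy"])/f["fy"]*z,z,np.ones_like(z)],-1)
    W=P@np.linalg.inv(f["camera_from_world"]).T
    W[z==0]=np.nan
    return W[...,:3]
def proj(f,p):
    c=f["camera_from_world"]@np.r_[p,1]; return np.array([f["fx"]*c[0]/c[2]+f["cx"],f["fy"]*c[1]/c[2]+f["cy"]])
def atz(f,uv,z):
    T=np.linalg.inv(f["camera_from_world"]);d=T[:3,:3]@[(uv[0]-f["cx"])/f["fx"],(uv[1]-f["cy"])/f["fy"],1];o=T[:3,3]
    return o+d*(z-o[2])/d[2]
E
python3 - <<'E'
from workcell import status, imaging, bot
from h import *
from scipy.optimize import least_squares
F={}
for c in("top","scene"):
    f=F[c]=imaging.grab_frame(c); W=cloud(f)
    rs=[r for r in imaging.regions_of("coffee_mill",c)]
    hsv=cv2.cvtColor(f["color"],cv2.COLOR_RGB2HSV)
    for r in rs:
        m=r["region"]; print(c,r["box"],np.median(hsv[m],0))
        if np.median(hsv[m],0)[0]>100: continue
        P=W[m]; P=P[np.isfinite(P[:,0])]
        for lo,hi in((.086,.099),(.088,.094)):
            Q=P[(P[:,2]>lo)&(P[:,2]<hi)]
            if len(Q): print(" top face",len(Q),cv2.minAreaRect(Q[:,:2].astype(np.float32)),Q.mean(0))
        K=P[(P[:,2]>.125)]; print(" knob pts",len(K),K.mean(0),K.min(0),K.max(0))
        print(" z hist",np.histogram(P[:,2],bins=np.arange(0,.18,.01)))
    for t in("coffee_knob","coffee_mill"):
        for m in imaging.mark_of(t,c): print(t,m, atz(f,m["uv"],.139 if "knob" in t else 0))
f=F["top"]
for n,(u,v) in dict(nut=(330+563/4.5,190+207/4.5)).items(): print(n,u,v,[atz(f,(u,v),z) for z in(.11,.12)], cloud(f)[int(v),int(u)])
E
```

```text
top [375.7, 239.4, 56.6, 55.7] [141.  83. 155.]
top [445.6, 242.2, 61.4, 52.7] [ 13. 100. 145.]
 top face 913 ((0.43612170219421387, -0.32541623711586), (0.10064490884542465, 0.10040050745010376), 13.536347389221191) [ 0.43677082 -0.31666115  0.09429117]
 top face 411 ((0.43612170219421387, -0.32541623711586), (0.10064490884542465, 0.10040050745010376), 13.536347389221191) [ 0.43679979 -0.31415515  0.09238995]
 knob pts 148 [ 0.39002973 -0.3464385   0.15152153] [ 0.38017101 -0.35963767  0.12555215] [ 0.40287004 -0.33726592  0.16212049]
 z hist (array([ 53, 243,  52,  66,  90,  75,  51,   1,  33, 928, 596, 179,  12,
        19,  22,  77,  23]), array([0.  , 0.01, 0.02, 0.03, 0.04, 0.05, 0.06, 0.07, 0.08, 0.09, 0.1 ,
       0.11, 0.12, 0.13, 0.14, 0.15, 0.16, 0.17]))
coffee_knob {'uv': [466.3, 251.4], 'conf': 0.65} [ 0.39820904 -0.34478369  0.139     ]
coffee_knob {'uv': [388.4, 251.5], 'conf': 0.51} [ 0.38650981 -0.17710961  0.139     ]
coffee_mill {'uv': [375.0, 241.5], 'conf': 0.78} [ 0.44072262 -0.16350203  0.        ]
coffee_mill {'uv': [439.5, 247.7], 'conf': 0.63} [ 0.43584948 -
[... 1004 characters left out ...]
 0,  0,  0,  0,  0,  0,  0,  0,  0,  2, 39, 51, 58, 64, 88,  0]), array([0.  , 0.01, 0.02, 0.03, 0.04, 0.05, 0.06, 0.07, 0.08, 0.09, 0.1 ,
       0.11, 0.12, 0.13, 0.14, 0.15, 0.16, 0.17]))
coffee_knob {'uv': [419.6, 294.5], 'conf': 0.77} [ 0.3811815  -0.35048895  0.139     ]
coffee_knob {'uv': [353.0, 262.6], 'conf': 0.72} [ 0.39157109 -0.16758198  0.139     ]
coffee_mill {'uv': [358.2, 312.8], 'conf': 0.94} [ 0.42317862 -0.16492304  0.        ]
coffee_mill {'uv': [418.5, 338.6], 'conf': 0.77} [ 0.44297713 -0.3219755   0.        ]
nut 455.1111111111111 236.0 [array([ 0.43870864, -0.32917733,  0.11      ]), array([ 0.43601693, -0.32625057,  0.12      ])] [ 0.43712271 -0.32722467  0.11582936]
```

```bash
python3 - <<'E'
from workcell import status, imaging, bot
from h import *
for c in("top","scene"):
    f=imaging.grab_frame(c); W=cloud(f)
    for lo in (.155,.157,.150):
        m=(W[...,2]>lo)&(W[...,2]<.166)&(abs(W[...,0]-.392)<.03)&(abs(W[...,1]+.35)<.03)
        Q=W[m]; print(c,lo,len(Q),cv2.minEnclosingCircle(Q[:,:2].astype(np.float32)),Q.mean(0))
    # colour-segmented dark knob
    for uv in ([proj(f,[.3915,-.3495,z]) for z in(.16,.118)]): print(uv)
    u,v=proj(f,[.3915,-.3495,.14]).astype(int)
    I=f["color"][v-25:v+25,u-30:u+30,::-1]
    I=cv2.resize(I,None,fx=10,fy=10,interpolation=2)
    for p in ([.3915,-.3495,.16],[.3915,-.3495,.139],[.4355,-.327,.12]):
        q=(proj(f,p)-[u-30,v-25]+.5)*10; cv2.drawMarker(I,tuple(int(a) for a in q),(0,255,0),0,20,2)
    cv2.imwrite(f"pics/k_{c}.png",I)
E
python3 -m handwheel '[{"offset":[0,0,0],"rot":[0,0,6.67],"claw":0.2},{"offset":[0,0,0],"rot":[0,0,6.67],"claw":0.2},{"offset":[0,0,0],"rot":[0,0,6.67],"claw":0.2},{"offset":[0,0,0],"rot":[0,0,6.67],"claw":0.2}]' 60
```

```text
top 0.155 85 ((0.3920770585536957, -0.3486954867839813), 0.011572016403079033) [ 0.39176152 -0.34894054  0.15832491]
top 0.157 61 ((0.3909458518028259, -0.3496716618537903), 0.011038114316761494) [ 0.39105875 -0.34923785  0.15915164]
top 0.15 101 ((0.39203789830207825, -0.3491388261318207), 0.011833034455776215) [ 0.39128687 -0.3484266   0.15751075]
[471.71482754 252.57128832]
[465.43642088 256.51370552]
scene 0.155 57 ((0.39158034324645996, -0.3519470691680908), 0.011677328497171402) [ 0.39016698 -0.35279034  0.1574496 ]
scene 0.157 35 ((0.39165836572647095, -0.3532106578350067), 0.010455215349793434) [ 0.3914247  -0.35235016  0.15824734]
scene 0.15 88 ((0.39100486040115356, -0.35172927379608154), 0.011799606494605541) [ 0.3886559  -0.3539721   0.15571455]
[423.62918178 282.79604591]
[421.15011066 302.38083948]
clock: 1.6
position: [0.2807, -0.5584, 0.2503]
tool_rot: [-3.142, -0.0, -0.005]
force: [0.5, 0.8, 0.7]
grip_width: 0.0512
```

View pics/k_top.png

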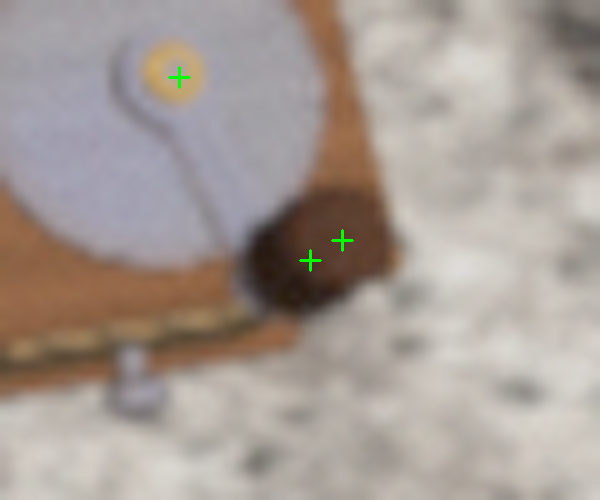

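View pics/k_scene.png

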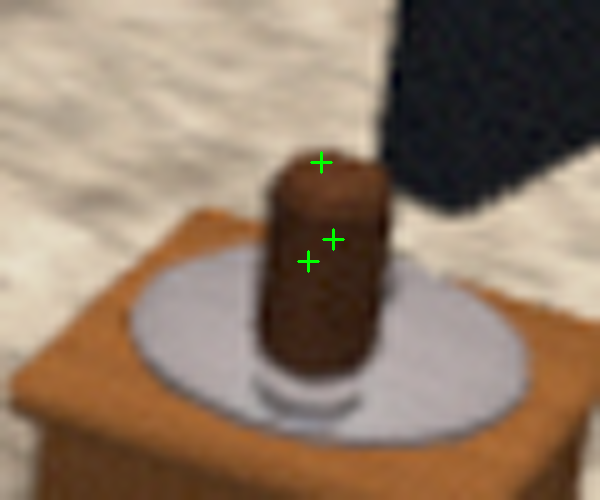

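The close crop confirms the brown mill: drawer at left front, dark knob at top-view pixel (471,252), brass nut at (456,237). The knob is at about (0.3915, -0.3505) and the crank axis at about (0.4355, -0.3275).

```bash
python3 -m handwheel '[{"offset":[8,-15,0],"rot":[0,0,0],"claw":0.2},{"offset":[14,-26,0],"rot":[0,0,0],"claw":0.2},{"offset":[14,-26,0],"rot":[0,0,0],"claw":0.2},{"offset":[14,-26,0],"rot":[0,0,0],"claw":0.2},{"offset":[14,-26,0],"rot":[0,0,0],"claw":0.2},{"offset":[14,-26,0],"rot":[0,0,0],"claw":0.2},{"offset":[14,-26,0],"rot":[0,0,0],"claw":0.2},{"offset":[12,-24,0],"rot":[0,0,0],"claw":0.2},{"offset":[7,-13,0],"rot":[0,0,0],"claw":0.2},{"offset":[0,0,0],"rot":[0,0,0],"claw":0.2},{"offset":[0,0,0],"rot":[0,0,0],"claw":0.2}]' 60
python3 - <<'E'
from workcell import status, imaging
from h import *
s=status.observe();print(s["position"],s["tool_rot"],s["force"],s["clock"])
for c in("scene",):
    f=imaging.grab_frame(c); I=f["color"][180:340,340:520,::-1]; cv2.imwrite("pics/hov.png",cv2.resize(I,None,fx=3.5,fy=3.5))
E
```

```text
clock: 2.7
position: [0.3916, -0.3503, 0.2504]
tool_rot: [3.141, -0.0, 0.002]
force: [-0.4, -0.4, -0.7]
grip_width: 0.0513
[ 0.39160023 -0.35029283  0.25041839] [ 3.14137040e+00 -4.15044130e-05  1.93779787e-03] [-0.36029525 -0.4111075  -0.65004535] 2.7
```

View pics/hov.png

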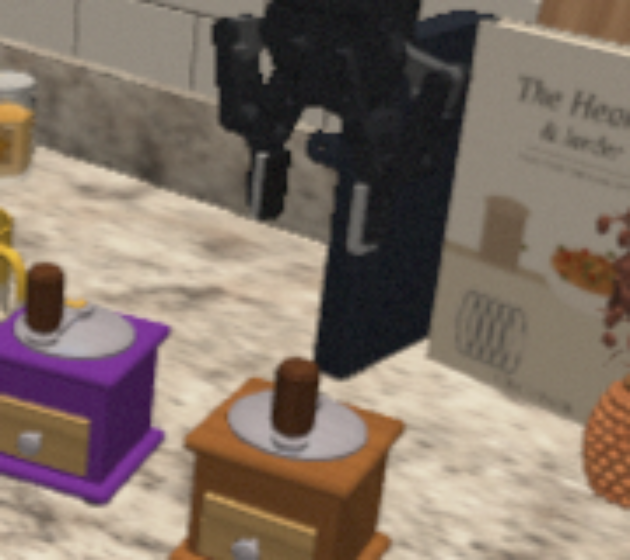

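The open jaws hover above the brown mill's knob, with the pads at about crop (260,190) and (360,220) and the knob at (297,398). Next I descend and grip.

```bash
python3 -m handwheel '[{"offset":[0,0,10],"rot":[0,0,0],"claw":0.2},{"offset":[0,0,20],"rot":[0,0,0],"claw":0.2},{"offset":[0,0,20],"rot":[0,0,0],"claw":0.2},{"offset":[0,0,18],"rot":[0,0,0],"claw":0.2},{"offset":[0,0,16],"rot":[0,0,0],"claw":0.2},{"offset":[0,0,12],"rot":[0,0,0],"claw":0.2},{"offset":[0,0,8],"rot":[0,0,0],"claw":0.2},{"offset":[0,0,0],"rot":[0,0,0],"claw":0.2}]' 60
python3 -m handwheel '[{"offset":[0,0,0],"rot":[0,0,0],"claw":-0.3},{"offset":[0,0,0],"rot":[0,0,0],"claw":-0.45},{"offset":[0,0,0],"rot":[0,0,0],"claw":-1},{"offset":[0,0,0],"rot":[0,0,0],"claw":-1},{"offset":[0,0,0],"rot":[0,0,0],"claw":-1},{"offset":[0,0,0],"rot":[0,0,0],"claw":-1}]' 60
```

```text
clock: 3.55
position: [0.3912, -0.3504, 0.1453]
tool_rot: [-3.141, 0.001, -0.0]
force: [0.0, -0.2, -0.2]
grip_width: 0.0512
clock: 4.15
position: [0.3919, -0.3507, 0.147]
tool_rot: [3.141, -0.001, 0.0]
force: [-1.0, 1.1, 6.6]
grip_width: 0.0219
```

Run:
```python
from workcell import status, imaging
from h import *
for i in range(1):
    s=status.observe();print(s["position"],s["force"],s["moment"],s["grip_width"])
f=imaging.grab_frame("scene"); I=f["color"][220:360,370:490,::-1]; cv2.imwrite("pics/grip.png",cv2.resize(I,None,fx=4.2,fy=4.2,interpolation=2))
s=status.observe();print(s["position"],s["force"],s["moment"],s["grip_width"])
```

```text
[ 0.39191072 -0.35071794  0.1470009 ] [-0.97461199  1.08451496  6.59316861] [0.03092313 0.35749223 0.05607085] 0.02190900819773786
[ 0.39191236 -0.35071436  0.14699771] [-1.41503089  0.63809812  7.14805372] [ 0.03394493  0.33153381 -0.01412283] 0.022026215732271565
```

View pics/grip.png

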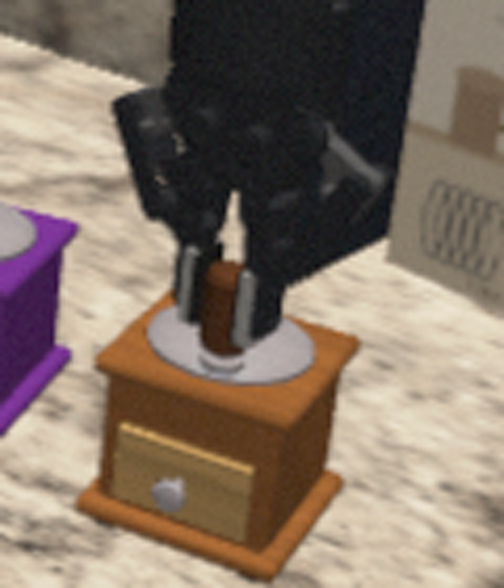

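Held: the two pads (crop (190,285) and (245,305)) are either side of the knob (222,305). I'll work out the rows around the circle for 6° per 0.1 s.

```bash
cat > rows.py <<'E'
import sys,numpy as np
# rows.py phi_start(deg) n: ideal circle offsets, tool axes, 0.5 mm cumulative rounding
phi=float(sys.argv[1]); C=np.array([.4355,-.3275])*1000; R=50
steps=[float(a) for a in sys.argv[2].split(",")]
p=lambda a:np.array([np.cos(np.radians(a)),-np.sin(np.radians(a))])*R
acc=np.zeros(2);a=phi
for i,s in enumerate(steps):
    a-=s; t=np.round((p(a)-p(phi))*2)/2; d=t-acc; acc=t; print(d.tolist(),end=" " if (i+1)%12 else " ->%.0f\n"%a)
print(a)
E
python3 rows.py 208 2,4,5,5,6,6,6,6,6,6,6,6
python3 rows.py 144 $(python3 -c "print(','.join(['6']*60))")
```

```text
[-1.0, -1.5] [-1.0, -3.0] [-1.5, -4.5] [-1.5, -4.0] [-0.5, -5.0] [-0.5, -5.5] [0.5, -5.0] [0.5, -5.5] [1.5, -5.0] [2.0, -5.0] [2.5, -4.5] [2.5, -4.5] ->144
144.0
[3.5, -4.0] [3.5, -4.0] [4.0, -3.0] [4.5, -3.0] [4.5, -2.5] [5.0, -1.5] [5.0, -1.5] [5.0, -1.0] [5.5, 0.0] [5.0, 0.0] [5.5, 1.0] [5.0, 1.5] ->72
[5.0, 1.5] [4.5, 2.5] [4.5, 3.0] [4.0, 3.0] [3.5, 4.0] [3.5, 4.0] [3.0, 4.5] [2.0, 4.5] [2.0, 5.0] [1.5, 5.0] [0.5, 5.0] [0.5, 5.5] ->0
[-0.5, 5.0] [-0.5, 5.5] [-1.5, 5.0] [-2.0, 4.5] [-2.0, 5.0] [-3.0, 4.5] [-3.5, 4.0] [-3.5, 3.5] [-4.0, 3.5] [-4.5, 2.5] [-4.5, 2.5] [-5.0, 2.0] ->-72
[-5.0, 1.5] [-5.5, 0.5] [-5.0, 0.5] [-5.5, -0.5] [-5.0, -0.5] [-5.0, -1.5] [-5.0, -2.0] [-4.5, -2.5] [-4.5, -2.5] [-4.0, -3.5] [-3.5, -3.5] [-3.5, -4.0] ->-144
[-3.0, -4.5] [-2.0, -5.0] [-2.0, -4.5] [-1.5, -5.0] [-1.0, -5.5] [0.0, -5.0] [0.0, -5.5] [1.0, -5.0] [1.5, -5.0] [2.0, -5.0] [2.0, -4.5] [3.0, -4.5] ->-216
-216.0
```

```bash
python3 -m handwheel '[{"offset":[-1,-1.5,-1],"rot":[0,0,0],"claw":-1},{"offset":[-1,-3,0],"rot":[0,0,0],"claw":-1},{"offset":[-1.5,-4.5,0],"rot":[0,0,0],"claw":-1},{"offset":[-1.5,-4,0],"rot":[0,0,0],"claw":-1},{"offset":[-0.5,-5,0],"rot":[0,0,0],"claw":-1},{"offset":[-0.5,-5.5,0],"rot":[0,0,0],"claw":-1}]' 60
```

```text
clock: 4.8
position: [0.3858, -0.3265, 0.1473]
tool_rot: [3.141, -0.0, 0.0]
force: [5.5, -1.9, -6.5]
grip_width: 0.0221
```

```bash
python3 -m handwheel '[{"offset":[1,-5,0.5],"rot":[0,0,0],"claw":-1},{"offset":[1,-5.5,0],"rot":[0,0,0],"claw":-1},{"offset":[1.5,-5,0],"rot":[0,0,0],"claw":-1},{"offset":[2,-5,0],"rot":[0,0,0],"claw":-1},{"offset":[2.5,-4.5,0],"rot":[0,0,0],"claw":-1},{"offset":[2.5,-4.5,0],"rot":[0,0,0],"claw":-1}]' 60
```

```text
clock: 5.4
position: [0.3957, -0.2971, 0.1471]
tool_rot: [-3.142, 0.001, -0.0]
force: [-2.3, -2.5, 4.2]
grip_width: 0.0221
```

```bash
python3 -m handwheel '[{"offset":[3.5,-4,0],"rot":[0,0,0],"claw":-1},{"offset":[3.5,-4,0],"rot":[0,0,0],"claw":-1},{"offset":[4,-3,0],"rot":[0,0,0],"claw":-1},{"offset":[4.5,-3,0],"rot":[0,0,0],"claw":-1},{"offset":[4.5,-2.5,0],"rot":[0,0,0],"claw":-1},{"offset":[5,-1.5,0],"rot":[0,0,0],"claw":-1}]' 60
```

```text
clock: 6.0
position: [0.4209, -0.2792, 0.147]
tool_rot: [-3.142, 0.001, -0.0]
force: [-5.8, 0.1, 8.2]
grip_width: 0.0223
```

```bash
python3 -m handwheel '[{"offset":[5,-1.5,0],"rot":[0,0,0],"claw":-1},{"offset":[5,-1,0],"rot":[0,0,0],"claw":-1},{"offset":[5.5,0,0],"rot":[0,0,0],"claw":-1},{"offset":[5,0,0],"rot":[0,0,0],"claw":-1},{"offset":[5.5,1,0],"rot":[0,0,0],"claw":-1},{"offset":[5,1.5,0],"rot":[0,0,0],"claw":-1}]' 60
```

```text
clock: 6.6
position: [0.4517, -0.2793, 0.1469]
tool_rot: [-3.141, 0.001, -0.0]
force: [-7.0, -0.3, 7.9]
grip_width: 0.022
```

```bash
python3 -m handwheel '[{"offset":[5,1.5,0],"rot":[0,0,0],"claw":-1},{"offset":[4.5,2.5,0],"rot":[0,0,0],"claw":-1},{"offset":[4.5,3,0],"rot":[0,0,0],"claw":-1},{"offset":[4,3,0],"rot":[0,0,0],"claw":-1},{"offset":[3.5,4,0],"rot":[0,0,0],"claw":-1},{"offset":[3.5,4,0],"rot":[0,0,0],"claw":-1}]' 60
```

```text
clock: 7.2
position: [0.4765, -0.2974, 0.1469]
tool_rot: [-3.141, 0.002, -0.0]
force: [-8.9, -0.3, 8.1]
grip_width: 0.022
```

```bash
python3 -m handwheel '[{"offset":[2.5,4.5,0],"rot":[0,0,0],"claw":-1},{"offset":[1.5,4.5,0],"rot":[0,0,0],"claw":-1},{"offset":[2,5,0],"rot":[0,0,0],"claw":-1},{"offset":[1.5,5,0],"rot":[0,0,0],"claw":-1},{"offset":[0.5,5,0],"rot":[0,0,0],"claw":-1},{"offset":[0.5,5.5,0],"rot":[0,0,0],"claw":-1}]' 60
```

```text
clock: 7.8
position: [0.4859, -0.3268, 0.147]
tool_rot: [-3.142, -0.0, 0.0]
force: [-2.8, 0.7, 5.6]
grip_width: 0.0219
```

```bash
python3 -m handwheel '[{"offset":[-0.5,5,0],"rot":[0,0,0],"claw":-1},{"offset":[-0.5,5.5,0],"rot":[0,0,0],"claw":-1},{"offset":[-1.5,5,0],"rot":[0,0,0],"claw":-1},{"offset":[-2,4.5,0],"rot":[0,0,0],"claw":-1},{"offset":[-2,5,0],"rot":[0,0,0],"claw":-1},{"offset":[-3,4.5,0],"rot":[0,0,0],"claw":-1}]' 60
python3 -m handwheel '[{"offset":[-3.5,4,0],"rot":[0,0,0],"claw":-1},{"offset":[-3.5,3.5,0],"rot":[0,0,0],"claw":-1},{"offset":[-4,3.5,0],"rot":[0,0,0],"claw":-1},{"offset":[-4.5,2.5,0],"rot":[0,0,0],"claw":-1},{"offset":[-4.5,2.5,0],"rot":[0,0,0],"claw":-1},{"offset":[-5,2,0],"rot":[0,0,0],"claw":-1}]' 60
```

```text
clock: 8.4
position: [0.4758, -0.3571, 0.147]
tool_rot: [3.141, 0.0, -0.0]
force: [-3.9, -1.4, 7.3]
grip_width: 0.022
clock: 9.0
position: [0.4507, -0.3747, 0.147]
tool_rot: [3.142, 0.0, -0.0]
force: [-3.3, 0.7, 8.7]
grip_width: 0.022
```

```bash
python3 -m handwheel '[{"offset":[-5,1.5,0],"rot":[0,0,0],"claw":-1},{"offset":[-5.5,0.5,0],"rot":[0,0,0],"claw":-1},{"offset":[-5,0.5,0],"rot":[0,0,0],"claw":-1},{"offset":[-5.5,-0.5,0],"rot":[0,0,0],"claw":-1},{"offset":[-5,-0.5,0],"rot":[0,0,0],"claw":-1},{"offset":[-5,-1.5,0],"rot":[0,0,0],"claw":-1}]' 60
python3 -m handwheel '[{"offset":[-5,-2,0],"rot":[0,0,0],"claw":-1},{"offset":[-4.5,-2.5,0],"rot":[0,0,0],"claw":-1},{"offset":[-4.5,-2.5,0],"rot":[0,0,0],"claw":-1},{"offset":[-4,-3.5,0],"rot":[0,0,0],"claw":-1},{"offset":[-3.5,-3.5,0],"rot":[0,0,0],"claw":-1},{"offset":[-3.5,-4,0],"rot":[0,0,0],"claw":-1}]' 60
```

```text
clock: 9.6
position: [0.4202, -0.3744, 0.147]
tool_rot: [-3.142, -0.0, 0.0]
force: [0.1, 1.2, 7.1]
grip_width: 0.022
clock: 10.2
position: [0.3954, -0.3565, 0.147]
tool_rot: [3.141, -0.001, 0.0]
force: [2.4, -0.3, 3.7]
grip_width: 0.0222
```

```bash
python3 -m handwheel '[{"offset":[-3,-4.5,0],"rot":[0,0,0],"claw":-1},{"offset":[-2,-5,0],"rot":[0,0,0],"claw":-1},{"offset":[-2,-4.5,0],"rot":[0,0,0],"claw":-1},{"offset":[-1.5,-5,0],"rot":[0,0,0],"claw":-1},{"offset":[-1,-5.5,0],"rot":[0,0,0],"claw":-1},{"offset":[0,-5,0],"rot":[0,0,0],"claw":-1}]' 60
python3 -m handwheel '[{"offset":[0,-5.5,0],"rot":[0,0,0],"claw":-1},{"offset":[1,-5,0],"rot":[0,0,0],"claw":-1},{"offset":[1.5,-5,0],"rot":[0,0,0],"claw":-1},{"offset":[2,-5,0],"rot":[0,0,0],"claw":-1},{"offset":[2,-4.5,0],"rot":[0,0,0],"claw":-1},{"offset":[3,-4.5,0],"rot":[0,0,0],"claw":-1}]' 60
```

```text
clock: 10.8
position: [0.3858, -0.3267, 0.147]
tool_rot: [3.141, -0.0, 0.0]
force: [1.1, -1.1, 6.2]
grip_width: 0.0221
clock: 11.4
position: [0.3953, -0.2975, 0.147]
tool_rot: [3.141, -0.0, -0.0]
force: [0.1, -3.7, 6.9]
grip_width: 0.0218
```

```bash
python3 -m handwheel '[{"offset":[3.5,-4,0],"rot":[0,0,0],"claw":-1},{"offset":[3.5,-4,0],"rot":[0,0,0],"claw":-1},{"offset":[4,-3,0],"rot":[0,0,0],"claw":-1},{"offset":[4.5,-3,0],"rot":[0,0,0],"claw":-1},{"offset":[4.5,-2.5,0],"rot":[0,0,0],"claw":-1},{"offset":[5,-1.5,0],"rot":[0,0,0],"claw":-1}]' 60
python3 -m handwheel '[{"offset":[5,-1.5,0],"rot":[0,0,0],"claw":-1},{"offset":[5,-1,0],"rot":[0,0,0],"claw":-1},{"offset":[5.5,0,0],"rot":[0,0,0],"claw":-1},{"offset":[5,0,0],"rot":[0,0,0],"claw":-1},{"offset":[5.5,1,0],"rot":[0,0,0],"claw":-1},{"offset":[5,1.5,0],"rot":[0,0,0],"claw":-1}]' 60
```

```text
clock: 12.0
position: [0.4197, -0.2795, 0.1469]
tool_rot: [3.141, 0.001, -0.0]
force: [-5.8, -1.9, 11.0]
grip_width: 0.0222
clock: 12.6
position: [0.4505, -0.279, 0.1469]
tool_rot: [-3.141, 0.002, 0.0]
force: [-7.0, 2.4, 13.3]
grip_width: 0.022
```

```bash
python3 -m handwheel '[{"offset":[5,1.5,-0.5],"rot":[0,0,0],"claw":-1},{"offset":[4.5,2.5,-0.5],"rot":[0,0,0],"claw":-1},{"offset":[4.5,3,0],"rot":[0,0,0],"claw":-1},{"offset":[4,3,0],"rot":[0,0,0],"claw":-1},{"offset":[3.5,4,0],"rot":[0,0,0],"claw":-1},{"offset":[3.5,4,0],"rot":[0,0,0],"claw":-1}]' 60
python3 -m handwheel '[{"offset":[3,4.5,0],"rot":[0,0,0],"claw":-1},{"offset":[2,4.5,0],"rot":[0,0,0],"claw":-1},{"offset":[2,5,0],"rot":[0,0,0],"claw":-1},{"offset":[1.5,5,0],"rot":[0,0,0],"claw":-1},{"offset":[0.5,5,0],"rot":[0,0,0],"claw":-1},{"offset":[0.5,5.5,0],"rot":[0,0,0],"claw":-1}]' 60
```

```text
clock: 13.2
position: [0.4754, -0.2963, 0.1472]
tool_rot: [-3.14, 0.002, 0.001]
force: [-3.0, 4.1, 1.7]
grip_width: 0.022
clock: 13.8
position: [0.4857, -0.3275, 0.1475]
tool_rot: [3.141, -0.0, 0.0]
force: [3.1, -0.6, -12.5]
grip_width: 0.0219
```

```bash
python3 -m handwheel '[{"offset":[-0.5,5,0],"rot":[0,0,0],"claw":-1},{"offset":[-0.5,5.5,0],"rot":[0,0,0],"claw":-1},{"offset":[-1.5,5,0],"rot":[0,0,0],"claw":-1},{"offset":[-2,4.5,0],"rot":[0,0,0],"claw":-1},{"offset":[-2,5,0],"rot":[0,0,0],"claw":-1},{"offset":[-3,4.5,0],"rot":[0,0,0],"claw":-1}]' 60
python3 -m handwheel '[{"offset":[-3.5,4,0],"rot":[0,0,0],"claw":-1},{"offset":[-3.5,3.5,0],"rot":[0,0,0],"claw":-1},{"offset":[-4,3.5,0],"rot":[0,0,0],"claw":-1},{"offset":[-4.5,2.5,0],"rot":[0,0,0],"claw":-1},{"offset":[-4.5,2.5,0],"rot":[0,0,0],"claw":-1},{"offset":[-5,2,0],"rot":[0,0,0],"claw":-1}]' 60
```

```text
clock: 14.4
position: [0.4753, -0.3574, 0.1476]
tool_rot: [3.141, 0.001, -0.001]
force: [-0.6, -4.1, -15.2]
grip_width: 0.0218
clock: 15.0
position: [0.4502, -0.3747, 0.1476]
tool_rot: [-3.141, 0.001, -0.0]
force: [-1.8, -3.2, -15.3]
grip_width: 0.0219
```

```bash
python3 -m handwheel '[{"offset":[-5,1.5,0],"rot":[0,0,0],"claw":-1},{"offset":[-5.5,0.5,0],"rot":[0,0,0],"claw":-1},{"offset":[-5,0.5,0],"rot":[0,0,0],"claw":-1},{"offset":[-5.5,-0.5,0],"rot":[0,0,0],"claw":-1},{"offset":[-5,-0.5,0],"rot":[0,0,0],"claw":-1},{"offset":[-5,-1.5,0],"rot":[0,0,0],"claw":-1}]' 60
python3 -m handwheel '[{"offset":[-5,-2,0],"rot":[0,0,0],"claw":-1},{"offset":[-4.5,-2.5,0],"rot":[0,0,0],"claw":-1},{"offset":[-4.5,-2.5,0],"rot":[0,0,0],"claw":-1},{"offset":[-4,-3.5,0],"rot":[0,0,0],"claw":-1},{"offset":[-3.5,-3.5,0],"rot":[0,0,0],"claw":-1},{"offset":[-3.5,-4,0],"rot":[0,0,0],"claw":-1}]' 60
```

```text
clock: 15.6
position: [0.4198, -0.3741, 0.1477]
tool_rot: [-3.141, 0.0, 0.0]
force: [-0.2, -2.6, -19.2]
grip_width: 0.0217
clock: 16.2
position: [0.3951, -0.3559, 0.1478]
tool_rot: [-3.141, -0.0, 0.0]
force: [3.9, -0.1, -22.9]
grip_width: 0.0221
```

```bash
python3 -m handwheel '[{"offset":[-3,-4.5,0.5],"rot":[0,0,0],"claw":-1},{"offset":[-2,-4.5,0.5],"rot":[0,0,0],"claw":-1},{"offset":[-1.5,-4,0],"rot":[0,0,0],"claw":-1},{"offset":[-1,-2.5,0],"rot":[0,0,0],"claw":-1},{"offset":[-0.5,-1.5,0],"rot":[0,0,0],"claw":-1},{"offset":[0,0,0],"rot":[0,0,0],"claw":-1},{"offset":[0,0,0],"rot":[0,0,0],"claw":-1}]' 60
```

```text
clock: 16.9
position: [0.3875, -0.3394, 0.1471]
tool_rot: [3.141, -0.0, 0.0]
force: [-0.6, 1.9, 2.5]
grip_width: 0.0219
```

```bash
python3 -m handwheel '[{"offset":[0,0,0],"rot":[0,0,0],"claw":-0.3},{"offset":[0,0,0],"rot":[0,0,0],"claw":0},{"offset":[0,0,0],"rot":[0,0,0],"claw":0.2},{"offset":[0,0,0],"rot":[0,0,0],"claw":0.2},{"offset":[0,0,0],"rot":[0,0,0],"claw":0.2}]' 60
python3 -m handwheel '[{"offset":[0,0,-8],"rot":[0,0,0],"claw":0.2},{"offset":[0,0,-15],"rot":[0,0,0],"claw":0.2},{"offset":[0,0,-20],"rot":[0,0,0],"claw":0.2},{"offset":[0,0,-20],"rot":[0,0,0],"claw":0.2},{"offset":[0,0,-20],"rot":[0,0,0],"claw":0.2},{"offset":[0,0,-20],"rot":[0,0,0],"claw":0.2},{"offset":[0,20,-10],"rot":[0,0,0],"claw":0.2},{"offset":[-10,30,0],"rot":[0,0,0],"claw":0.2},{"offset":[-10,30,0],"rot":[0,0,0],"claw":0.2},{"offset":[-10,30,0],"rot":[0,0,0],"claw":0.2},{"offset":[-10,30,0],"rot":[0,0,0],"claw":0.2},{"offset":[-10,20,0],"rot":[0,0,0],"claw":0.2}]' 60
python3 -m handwheel '[{"offset":[-10,20,0],"rot":[0,0,0],"claw":0.2},{"offset":[-10,20,0],"rot":[0,0,0],"claw":0.2},{"offset":[-5,10,0],"rot":[0,0,0],"claw":0.2},{"offset":[0,0,0],"rot":[0,0,0],"claw":0.2}]' 60
python3 - <<'E'
from workcell import status, imaging, bot
from h import *
s=status.observe(); print(s["clock"],s["position"],s["force"])
for c in("top","scene"):
    f=imaging.grab_frame(c); W=cloud(f)
    m=(W[...,2]>.154)&(W[...,2]<.166)&(abs(W[...,0]-.435)<.08)&(abs(W[...,1]+.33)<.08)
    Q=W[m]; k=np.array(cv2.minEnclosingCircle(Q[:,:2].astype(np.float32))[0]); print(c,len(Q),k,np.degrees(np.arctan2(*(k-[.4358,-.3269])[::-1]))%360)
    u,v=proj(f,[.4358,-.3269,.1]).astype(int)
    cv2.imwrite(f"pics/end_{c}.png",cv2.resize(f["color"][v-50:v+60,u-60:u+60,::-1],None,fx=5,fy=5,interpolation=2))
    cv2.imwrite(f"pics/full_{c}.png",f["color"][:,:,::-1])
E
```

```text
clock: 17.4
position: [0.3872, -0.3394, 0.1468]
tool_rot: [3.142, -0.0, 0.0]
force: [0.3, 0.4, 0.1]
grip_width: 0.0515
clock: 18.6
position: [0.3362, -0.5012, 0.2603]
tool_rot: [3.141, -0.0, -0.001]
force: [0.3, 0.5, -0.9]
grip_width: 0.051
clock: 19.0
position: [0.3113, -0.5502, 0.2599]
tool_rot: [3.141, 0.0, -0.002]
force: [-0.6, 0.1, -0.4]
grip_width: 0.0515
19.0 [ 0.31127414 -0.55020973  0.25992304] [-0.58473533  0.11936195 -0.39245925]
top 90 [ 0.38696745 -0.33806127] 192.8744969633359
scene 63 [ 0.3866173  -0.34070617] 195.68006431830554
```

View pics/end_top.png

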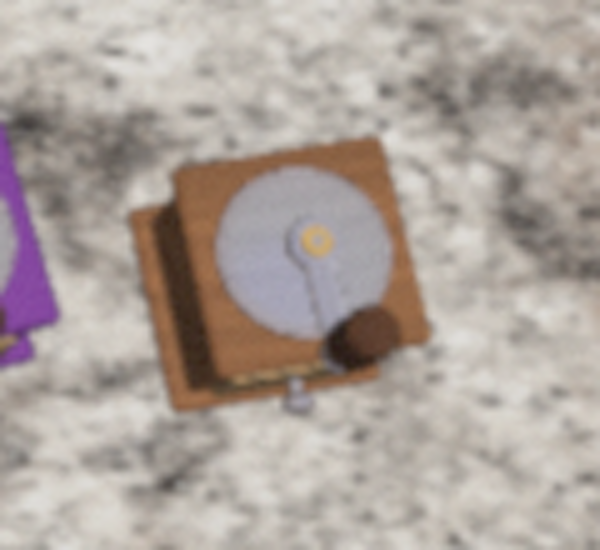

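View pics/full_scene.png

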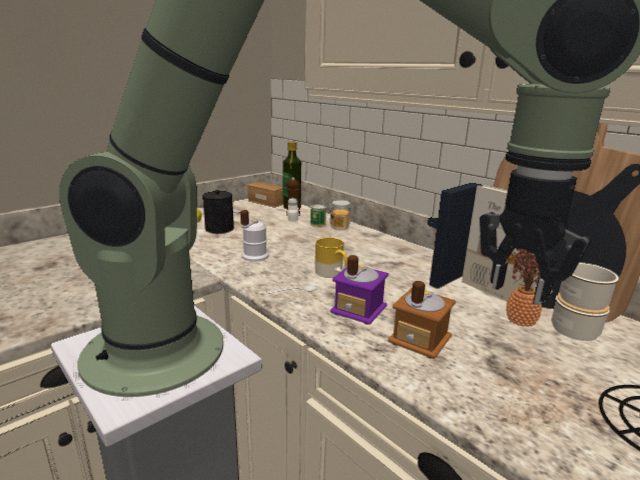

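The crank arm, (316,240) to (330,335) in the top crop, runs parallel to the mill's sides, so the knob sits over the drawer side. The gripper is clear, and the purple and spice mills look unchanged.

```bash
python3 -c "
from workcell import bot
print(bot.job_done())"
```

```text
the job is handed in; nothing more can be done
None
```

I turned the brown square coffee mill's crank two full turns clockwise, let go with the knob over the drawer side, and handed the job in at about 19 s. The pace was steady, at 6.0 s a turn.

- **Hold:** I kept hold of the knob at 60 N throughout. After each call the tool was within about 1.5° of the planned crank angle, including through both heavy spots, so the crank did not race.
- **End position:** The knob ended at about 194° (192.9° from the top camera, 195.7° from the scene camera). The drawer direction is about 194°, so it is within about 2°. The two cameras differ by about 3 mm in y.
- **Forces:** Sideways force on the tool at the end of each call stayed under about 10 N. Near the end of the second turn I was pulling up on the knob with about 23 N, after correcting the height by 1 mm too much. I took that out before letting go.
- **Other mills:** The arm went nowhere near the spice mill or the purple mill, and both look unchanged in the last picture. I did not measure the spice crank's angle separately.

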